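# Rack the cooled soldering boards

## Task

The two soldering boards have cooled on their leaning rests: put them away in the wooden rack, the white board in the slot between the white fins and the dark board in the slot between the black fins. Each must stand upright on its long edge, fully down on the slot floor and centred along the slot; lower them gently, do not drop or force them, let go, and leave the brass plate in the rack and everything else on the bench where it is.

Things in the scene. Friction and masses are not known exactly. Their poses are not given: they have to be found in the camera images.
- white_board: White ceramic soldering board, slab 12 mm thick (x) x 130 wide (y) x 110 high (z), 0.22 kg, small dots on its +x face. Origin: its centre; z points from lower to upper long edge. Starts on rest_1 leaning 35 degrees from vertical, upper edge towards the robot, +x face looking up and away from it. Pinch the two faces at the upper edge, tool tilted into the board's plane.
- dark_board: Dark grey, nearly black soldering board, slab 8 mm thick (x) x 130 wide (y) x 110 high (z), 0.20 kg, small dots on its +x face. Origin: its centre; z points from lower to upper long edge. Starts on rest_2 leaning 35 degrees from vertical, upper edge towards the robot, +x face looking up and away from it. Pinch the two faces at the upper edge, tool tilted into the board's plane.
- rest_1: Fixed cooling rest at the left, middle or right (varies, yaw within 0.3 rad): wooden base 110 x 120 x 8 mm, steel panel leaning 35 degrees from vertical, top towards -x (the robot), ledge with 7 mm lip. It backs only the lowest 52 mm of the board; above, both faces are free. Board foot 30 mm, top edge about 125 mm above table. Origin: centre of underside. Holds white board.
- rest_2: Fixed cooling rest at the left, middle or right (varies, yaw within 0.3 rad): wooden base 110 x 120 x 8 mm, steel panel leaning 35 degrees from vertical, top towards -x (the robot), ledge with 7 mm lip. It backs only the lowest 52 mm of the board; above, both faces are free. Board foot 30 mm, top edge about 125 mm above table. Origin: centre of underside. Holds dark board.
- rack: Fixed light-wood rack at the left, middle or right (varies, yaw within 0.3 rad). Base 170 (x) x 150 (y) x 14 mm; origin: centre of underside. Three slots along y, open at the ends: x = -55 mm white fins, x = 0 wooden fins and brass plate, x = +55 mm black fins. Each lies between two fins 8 mm thick, 130 long, 35 high above the slot floor, tops rounded (radius 4) to guide a board in.
- white_slot (a point): Centre of the floor of the slot between the white fins, 14 mm above the table; axes as the rack's: y along the slot, x across it, z up. Slot 15 mm wide, 35 mm deep, for the 12 mm white board. A seated board's centre is 55 mm above this point, its top edge 110 mm above it.
- dark_slot (a point): Centre of the floor of the slot between the black fins, 14 mm above the table; axes as the rack's. Slot 11 mm wide, 35 mm deep, for the 8 mm dark board. A seated board's centre is 55 mm above this point, its top edge 110 mm above it.
- brass_plate: Brass plate 7 x 110 x 65 mm standing in the rack's middle slot, top 79 mm above the table; origin: centre of its lower edge. Leave it.
- charcoal_block: Black charcoal block 45 x 70 x 25 mm, loose, beyond the work (x about 0.74). Leave it.
- flux_cup: Blue bowl, 60 mm across, 40 mm high, loose, at the back. Leave it.
- hammer: Hammer lying at the back of the work. Leave it.
- screwdriver: Screwdriver lying near the robot, to its right. Leave it.
- bench_weight: Steel cylinder 44 mm across, 45 mm high, near the robot, to its left. Leave it.
Things that resemble listed ones, but are neither listed nor needed, are in the scene too. Leave any pink or purple look-alike of the dark_board alone.

How it is judged:
By the outcome, as a careful person would: the job done as asked, in the order asked, and still so for the second after the job is handed in, with the robot touching nothing.
It also fails if it takes over 67 s, if anything falls off the work surface, if the arm or the gripper's body presses on something with over 40 N, if the wrist force passes 120 N, or if a joint passes its speed limit or range.

## Robot

A 6-joint arm with a two-finger parallel gripper is mounted at the origin on the work surface. World frame = base frame: x ahead of the robot, y to its left, z up, the work surface at z = 0. Lengths are in m, angles in rad, forces in N, time in s.
With the tool pointing down it reaches from about 0.35 to 0.775 m from the base axis. Payload 5.5 kg.
Tool frame: the origin (TCP) lies midway between the tips of the shut fingers; the grasp point (between the pads) lies 19 mm behind it; z points along the fingers, y is the line along which they close (so a half turn about z gives the same grasp; the last joint's range is limited). The gripper opens to 85 mm and grips with 20 to 120 N. Pads are 22 mm wide; open, the fingers measure 114 mm over their backs; the gripper's body (76 mm by 85 mm) begins 54 mm behind the grasp point. The pads swing forward as they close: fully open they stand 13 mm farther back than shut.
Start: joints at [1.148, 0.313, 0.046, 1.304, 0, 1.431], TCP at [0.16, 0.552, 0.231] pointing down, gripper open.
Joint ranges: [-2.76, 2.76], [-0.86, 1.69], [-1.03, 1.26], [-2.2, 2.34], [-1.47, 1.5], [-3.14, 3.14]. Speed limits (rad/s): [2.57, 2.57, 3.14, 3.14, 3.14, 3.14].

## Interface

Orientations are given as a unit quaternion [w, x, y, z].
In Python, from workcell import get_state, read_camera, camera_info, hand_in, recognise gives the robot as it stands.
- The arm moves only by the tool arm_command, never from a script. Its argument "moves" is one flat list of numbers, 7 for each row, row after row: the opening, from -1 (shut) to 1 (fully open), then the shift along the tool's x, y, z in mm, then the turn, a rotation vector about the tool's x, y, z in rad. A call has 1 to 8 rows; each row shifts and turns the commanded pose from where the row before left it, along the tool's axes as they then stand; what a row does not reach is not made up. A row lasts 1/8 s, in which the tool goes at most 62.5 mm and 10.7 degrees, less where a joint would pass 70% of its speed; a pose out of reach is approached as far as the arm can. A call with a gripper value outside its range is refused whole. The fingers move at their own pace and stop on an object; "newtons" is the grip in N (left out, the last holds). Time passes only in rows, so rows that do not move let the fingers close. It gives the time, the measured TCP pose, the force, the opening and the grip force at its end, in the units of the state.
- get_state(): the state, without advancing time (a new reading comes with each control period).
- read_camera(name): name is "side" or "top"; returns (picture, depth): 400x640x3 uint8, blue, green, red; 400x640 float32, m along the optical axis (not along the pixel's ray), 0 where there is no reading.
- camera_info(name): a dict with "fovy" (degrees; the focal length in pixels is half the picture's height over the tangent of half this angle, whatever the lens; pixels are square), "cx", "cy" (the principal point, pixels), "eye" and "orientation" of the camera in the world. Camera axes: x right, y down, z forward; pixel columns grow to the right and rows downward; lengths in m; the calibration is good to about 2 mm. A picture is of the moment at which its call begins. camera_info takes no time and is no camera call.
- hand_in(): hands the job in; it is judged then, once.
Trained networks look in the newest picture that a camera, given by its name, has taken for a name from the list of things; names that differ only in an ending like _2 or _b are one class to them, and where a whole thing is asked for, a point or a joint stands for the part that bears it (a point fixed in the world has none). Each returns a list of dicts, best first, with "confidence" (0 to 1); they miss things now and then, are a little off and sometimes report something else, mostly with a low value. They report only what shows in the picture. A call takes as long as a camera call. They do not tell look-alikes from the thing itself.
- recognise(camera, label): "point" ([column, row] in pixels, amid what is visible of it).
The state is a dict: "clock": time; "joint_pos": joint angles; "qvel": joint speeds; "tau": joint torques, N m; "tcp_pos": TCP position; "orientation": TCP orientation; "wrist_force": force on the tool from outside, world axes, zero at the start; "ft_torque": the same for the moment, N m; "finger_gap": finger opening in m; "grip_force": force on a finger pad.
Only numpy, scipy, OpenCV 4.12 (cv2) and the standard library are available. Lean on these libraries where they do the work, as an engineer would, in place of code of your own. Each camera call takes 0.05 s, during which the arm holds its last target. There are 200 camera calls.

## Working session

There is one attempt and no reset: what is moved stays moved. The work goes in short steps, Python scripts to look and compute and a tool call to move; the robot and the scene stay as the last step left them, time stands still between calls to the robot, and variables do not carry over. Pictures are saved under pics/ and viewed, at most 10 in all, crops included, and the job is handed in when it is done.

Besides the shell and the picture viewer there is one more tool, called as name(argument=value, ...), one argument or row to a line, values as JSON. arm_command: Moves the arm, as the interface text tells. Its arguments: {"type":"object","properties":{"moves":{"type":"array"},"newtons":{"type":"number"}},"required":["moves"]}

```bash
mkdir -p pics; ls; cat > h.py <<'E'
import numpy as np, cv2
from scipy.spatial.transform import Rotation as R
from workcell import *
def q2R(q): return R.from_quat([q[1],q[2],q[3],q[0]])
def cam(n):
    c=camera_info(n); f=200/np.tan(np.radians(c['fovy'])/2)
    return c,f
def cloud(n,depth):
    c,f=cam(n); v,u=np.mgrid[0:400,0:640]
    P=np.stack([(u-c['cx'])/f*depth,(v-c['cy'])/f*depth,depth],-1)
    return q2R(c['orientation']).apply(P.reshape(-1,3)).reshape(400,640,3)+np.array(c['eye'])
E
python3 - <<'E'
from h import *
np.set_printoptions(precision=4,suppress=True)
for n in('top','side'):
    p,d=read_camera(n); cv2.imwrite(f'pics/{n}0.png',p); np.savez(f'{n}0.npz',p=p,d=d)
    print(n,camera_info(n))
    P=cloud(n,d)
    for l in('white_board','dark_board','rack','rest_1','brass_plate','white_slot'):
        for r in recognise(n,l)[:3]:
            u,v=np.round(r['point']).astype(int); print(l,r['confidence'],u,v,P[v,u] if d[v,u]>0 else None)
print(get_state())
E
```

```text
pics
top {'fovy': 57.57116307338872, 'cx': 318.19634217903257, 'cy': 200.77794991748826, 'eye': array([ 0.327 , -0.0603,  1.0473]), 'orientation': array([-0.0613,  0.7096, -0.699 ,  0.0639])}
white_board 0.84 285 174 [0.568  0.0273 0.1007]
dark_board 0.87 454 245 [ 0.3916 -0.4519  0.0055]
dark_board 0.74 404 178 [ 0.5676 -0.2967  0.0784]
dark_board 0.56 421 309 [ 0.2145 -0.3508  0.008 ]
rack 0.76 202 192 [0.5261 0.2627 0.0474]
rest_1 0.86 400 192 [ 0.5423 -0.3003  0.0111]
rest_1 0.75 289 187 [0.553  0.0231 0.0069]
brass_plate 0.67 199 187 [0.5338 0.262  0.0778]
white_slot 0.78 200 193 [0.5237 0.269  0.0447]
white_slot 0.74 289 187 [0.553  0.0231 0.0069]
side {'fovy': 54.629544389867526, 'cx': 319.6418348279256, 'cy': 199.7522857444315, 'eye': array([0.3784, 0.7203, 0.7486]), 'orientation': array([ 0.0305, -0.0699,  0.9058, -0.4167])}
white_board 0.7 280 218 [0.5785 0.0486 0.0939]
white_board 0.48 341 294 [0.4073 0.2137 0.0462]
dark_board 0.81 364 147 [ 0.3975 -0.433   0.0111]
dark_board 0.78 418 169 [ 0.2162 -0.333   0.0093]
dark_board 0.62 308 148 [ 0.5679 -0.2848  0.0848]
rack 0.83 279 323 [0.529  0.2891 0.0223]
rest_1 0.96 292 243 [0.5522 0.0487 0.0088]
rest_1 0.86 306 170 [ 0.5732 -0.2709  0.0094]
rest_1 0.58 279 324 [0.5292 0.2893 0.0187]
brass_plate 0.56 270 308 [0.5424 0.2938 0.0807]
brass_plate 0.41 278 327 [0.5302 0.2949 0.0159]
white_slot 0.57 277 324 [0.5305 0.2979 0.0322]
{'clock': 0.7, 'joint_pos': array([ 1.1484,  0.3131,  0.0461,  1.3036, -0.    ,  1.4312]), 'qvel': array([ 0.0009, -0.0002, -0.0007,  0.0001,  0.0014, -0.0009]), 'tau': array([  0.0013, -48.0288,  29.8749,  -0.0002,  -0.0001,  -0.    ]), 'tcp_pos': array([0.1605, 0.5522, 0.2314]), 'orientation': array([0.    , 0.1409, 0.99  , 0.0001]), 'wrist_force': array([-0.621 , -0.2495, -0.5303]), 'ft_torque': array([-0.0359, -0.0046,  0.0249]), 'grip_force': 0.0, 'finger_gap': 0.0855669153716332}
```

View pics/top0.png

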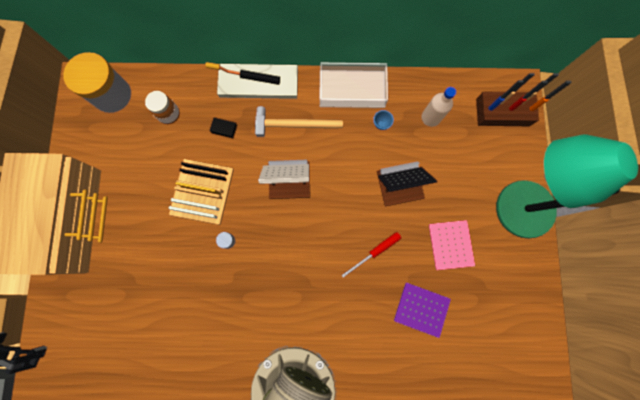

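View pics/side0.png

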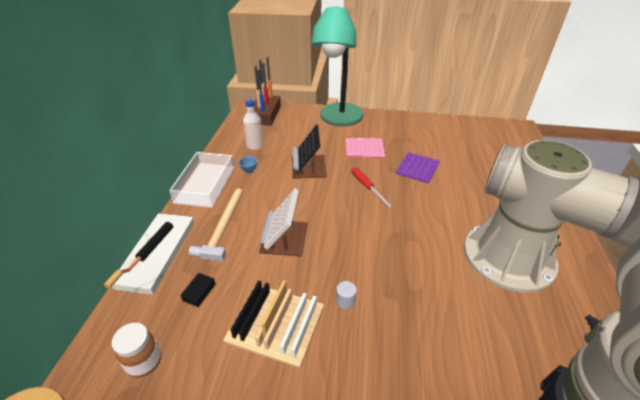

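The top view shows the rack at left (200,192), with white fins near the robot and black fins far. The white board is in the middle (285,173) and the dark board at right (407,178). The pink and purple look-alikes lie flat at (452,245) and (422,309). The side view agrees: rack (275,322), white board (280,220), dark board (308,148).

```bash
cat >> h.py <<'E'
from scipy.optimize import least_squares
def sdbox(p,c,h):
    q=np.abs(p-np.array(c))-np.array(h); return np.linalg.norm(np.maximum(q,0),axis=-1)+np.minimum(q.max(-1),0)
def sdrack(p):
    D=[sdbox(p,[0,0,.007],[.085,.075,.007])]
    for cx,w in((-.055,.0075),(.055,.0055)):
        for s in(-1,1):
            x=cx+s*(w+.004)
            D.append(sdbox(p,[x,0,.0275],[0,.065,.0175])-.004)  # rounded-top fin, top z=.049
    return np.min(D,axis=0)
def loc_rack(W,x): return R.from_euler('z',-x[3]).apply(W-np.array([x[0],x[1],x[2]]))
def fit_rack(W,x0):
    x=np.array(x0,float)
    for it in range(4):
        L=loc_rack(W,x); m=(abs(L[:,0])<.09)&(abs(L[:,0])>.025)&(abs(L[:,1])<.08)&(L[:,2]>.016)&(L[:,2]<.06)
        S=W[m]
        x=least_squares(lambda a:sdrack(loc_rack(S,a)),x,loss='soft_l1',f_scale=.001).x
        L=loc_rack(W,x); f=L[(L[:,2]>.04)&(L[:,2]<.055)&(abs(abs(L[:,0])-.055)<.02)&(abs(L[:,1])<.08)]
        b=L[(abs(L[:,0])<.09)&(abs(L[:,1])<.09)&(L[:,2]>.009)&(L[:,2]<.018)]
        off=(f[:,1].min()+f[:,1].max())/2; off2=(b[:,1].min()+b[:,1].max())/2
        x[:3]+=R.from_euler('z',x[3]).apply([0,(off+off2)/2,0])
    r=sdrack(loc_rack(S,x))
    return x,m.sum(),np.median(abs(r)),off-off2,np.ptp(f[:,1]),np.ptp(b[:,1]),np.ptp(b[:,0]),(b[:,0].min()+b[:,0].max())/2
def Rb(yaw,tilt): return R.from_euler('ZY',[yaw,tilt])
def fit_board(W,c0,th,yaw=0.,tilt=-np.radians(35),zlo=-.035):
    """plane fit of the +x face, then extents; returns centre,yaw,tilt"""
    c=np.array(c0,float)
    for it in range(8):
        tol=.02 if it<2 else .004
        L=Rb(yaw,tilt).inv().apply(W-c)
        m=(abs(L[:,0]-th/2)<tol)&(abs(L[:,1])<.075)&(L[:,2]>zlo)&(L[:,2]<.065)
        S=W[m]
        def f(a): return Rb(a[0],a[1]).inv().apply(S-c)[:,0]-a[2]
        a=least_squares(f,[yaw,tilt,th/2],loss='soft_l1',f_scale=.001).x
        yaw,tilt=a[:2]; res=np.median(abs(f(a)))
        L=Rb(yaw,tilt).inv().apply(S-c); 
        m=abs(L[:,0]-a[2])<.003; L=L[m]
        c=c+Rb(yaw,tilt).apply([a[2]-th/2,(L[:,1].min()+L[:,1].max())/2,L[:,2].max()-.055])
    return c,yaw,tilt,len(L),res,np.ptp(L[:,1])
E
python3 - <<'E'
from h import *
np.set_printoptions(precision=4,suppress=True)
for n in('top','side'):
    z=np.load(f'{n}0.npz'); W=cloud(n,z['d'])[z['d']>0]
    t=W[(abs(W[:,0]-.42)<.03)&(abs(W[:,1]-.0)<.1)]; print(n,'table z',np.median(t[:,2]))
    print('rack',*fit_rack(W,[.527,.265,0,-.1]))
    print('white',*fit_board(W,[.568,.027,.08],.012,-.05))
    print('dark',*fit_board(W,[.568,-.295,.08],.008,.15))
E
```

```text
top table z -0.0008249872735990316Traceback (most recent call last):
  File "<stdin>", line 6, in <module>
  File "h.py", line 31, in fit_rack
    off=(f[:,1].min()+f[:,1].max())/2; off2=(b[:,1].min()+b[:,1].max())/2
         ~~~~~~~~~~^^
    return umr_minimum(a, axis, None, out, keepdims, initial, where)
ValueError: zero-size array to reduction operation minimum which has no identity
```

```bash
sed -i "s/x,loss='soft_l1',f_scale=.001).x\$/x,loss='soft_l1',f_scale=.001,bounds=(np.array(x0)-[.02,.02,.004,.2],np.array(x0)+[.02,.02,.004,.2])).x/; s/\[:,2\]>.016)&(L\[:,2\]<.06)/[:,2]>.010)\&(L[:,2]<.06)/" h.py
cat > m.py <<'E'
from h import *
np.set_printoptions(precision=4,suppress=True)
for n in('top','side'):
    z=np.load(f'{n}0.npz'); W=cloud(n,z['d'])[z['d']>0]
    m=(abs(W[:,0]-.527)<.12)&(abs(W[:,1]-.265)<.12)&(W[:,2]>.009)&(W[:,2]<.1)
    k=W[m]; cl=k[np.hypot(k[:,0]-.527,k[:,1]-.265)<.125]
    (cx,cy),wh,a=cv2.minAreaRect((cl[:,:2]*1000).astype(np.float32)); print(n,cx,cy,wh,a,m.sum())
    yaw=np.radians(a if wh[0]>wh[1] else a-90)
    yaw=(yaw+np.pi/2)%np.pi-np.pi/2
    try: print('rack',*fit_rack(W,[cx/1000,cy/1000,0,yaw]))
    except Exception as e: print(e)
    print('white',*fit_board(W,[.568,.027,.08],.012,-.05))
    print('dark',*fit_board(W,[.568,-.295,.08],.008,.15))
E
python3 m.py
```

```text
top 537.2163696289062 276.4897766113281 (151.13450622558594, 169.5839385986328) 80.17504119873047 2974
rack [ 0.5374  0.2768 -0.0013 -0.1752] 2067 0.0008576163394632876 0.00020752743922040906 0.13028920314703132 0.15138926388300464 0.17035237343887227 0.00014443242746019214
white [0.575  0.0303 0.0814] 0.055250069869829284 -0.6188247070359345 586 0.0004959544124470043 0.12876157415451925
dark [ 0.5656 -0.3024  0.0801] 0.21590497159678787 -0.6177002738837639 689 0.0005566177623287528 0.13012895188033605
side 524.4117431640625 271.64178466796875 (173.7432098388672, 199.7199249267578) 79.83877563476562 5386
rack [ 0.5336  0.2815  0.0018 -0.1799] 3439 0.0012676112219783004 -0.0007093995376539278 0.1324122991597488 0.15061137021812238 0.1685036717348104 0.005612554032043859
white [0.5794 0.0339 0.0817] 0.059073027946020186 -0.6187354944186706 542 0.0004851022989118504 0.13176899154856922
dark [ 0.5696 -0.2983  0.0803] 0.22121331155058363 -0.6159801227402426 429 0.0006079364726548258 0.13366957333368246
```

```bash
cat >> h.py <<'E'
def toolR(yaw,tilt):
    M=Rb(yaw,tilt).as_matrix(); return R.from_matrix(np.stack([M[:,1],M[:,0],-M[:,2]],1))
def plan(way,grip,start=None,dmax=55,amax=9.5):
    """way: list of (pos,Rot,minrows); prints rows"""
    s=get_state()
    p,q=(s['tcp_pos'],q2R(s['orientation'])) if start is None else start
    rows=[]
    for tp,tq,mn in way:
        tp=np.array(tp); w=(q.inv()*tq).as_rotvec()
        n=int(max(mn,np.ceil(np.linalg.norm(tp-p)*1000/dmax),np.ceil(np.degrees(np.linalg.norm(w))/amax)))
        step=(tp-p)/n; 
        for i in range(n):
            d=q.inv().apply(step)*1000; d=np.round(d,1); ww=np.round(w/n,3)
            rows.append([grip,*d,*ww]); q=q*R.from_rotvec(w/n)
        p=tp;q=tq
    for i in range(0,len(rows),8): print(','.join(('%g'%(v+0)) for r in rows[i:i+8] for v in r)); print()
    return p,q
E
python3 - <<'E'
from h import *
c=np.array([.577,.032,.0812]);yaw,tilt=.057,-.615
q=toolR(yaw,tilt);bz=-q.apply([0,0,1])
s=get_state();a=np.array([.16,.552,.231])
pre=c+bz*(.020+.085);g=c+bz*.020
print(pre,g)
plan([(pre,q,13)],0.1)
plan([(g,q,4)],0.1,start=(pre,q))
E
```

```text
[0.51651774 0.02854877 0.16696121] [0.56547957 0.03134262 0.09753547]
0.1,-37.5,-31,5,-0.041,-0.029,0.092,0.1,-40.1,-27.7,4.9,-0.041,-0.029,0.092,0.1,-42.3,-24.1,5,-0.041,-0.029,0.092,0.1,-44.2,-20.4,5.4,-0.041,-0.029,0.092,0.1,-45.7,-16.5,5.9,-0.041,-0.029,0.092,0.1,-46.9,-12.5,6.7,-0.041,-0.029,0.092,0.1,-47.6,-8.5,7.6,-0.041,-0.029,0.092,0.1,-48,-4.4,8.7,-0.041,-0.029,0.092

0.1,-47.9,-0.4,10,-0.041,-0.029,0.092,0.1,-47.5,3.5,11.5,-0.041,-0.029,0.092,0.1,-46.6,7.3,13.1,-0.041,-0.029,0.092,0.1,-45.4,11,14.8,-0.041,-0.029,0.092,0.1,-43.8,14.4,16.6,-0.041,-0.029,0.092

0.1,0,0,21.3,0,0,0,0.1,0,0,21.3,0,0,0,0.1,0,0,21.3,0,0,0,0.1,0,0,21.3,0,0,0
```

arm_command(
  moves=[0.1,-37.5,-31,5,-0.041,-0.029,0.092,0.1,-40.1,-27.7,4.9,-0.041,-0.029,0.092,0.1,-42.3,-24.1,5,-0.041,-0.029,0.092,0.1,-44.2,-20.4,5.4,-0.041,-0.029,0.092,0.1,-45.7,-16.5,5.9,-0.041,-0.029,0.092,0.1,-46.9,-12.5,6.7,-0.041,-0.029,0.092,0.1,-47.6,-8.5,7.6,-0.041,-0.029,0.092,0.1,-48,-4.4,8.7,-0.041,-0.029,0.092],
  newtons=40,
)

```text
clock: 1.7
tcp_pos: [0.3796, 0.2282, 0.1917]
orientation: [0.135, 0.484, 0.853, 0.143]
wrist_force: [0.8, -0.0, 0.3]
finger_gap: 0.0466
grip_force: 0.0
```

arm_command(
  moves=[0.1,-47.9,-0.4,10,-0.041,-0.029,0.092,0.1,-47.5,3.5,11.5,-0.041,-0.029,0.092,0.1,-46.6,7.3,13.1,-0.041,-0.029,0.092,0.1,-45.4,11,14.8,-0.041,-0.029,0.092,0.1,-43.8,14.4,16.6,-0.041,-0.029,0.092,0.1,0,0,0,0,0,0,0.1,0,0,0,0,0,0],
)

```text
clock: 2.58
tcp_pos: [0.5145, 0.0275, 0.1659]
orientation: [0.207, 0.657, 0.691, 0.219]
wrist_force: [0.2, -0.5, -0.6]
finger_gap: 0.0477
grip_force: 0.0
```

```bash
python3 - <<'E'
from h import *
np.set_printoptions(precision=4,suppress=True)
c=np.array([.577,.032,.0812]);yaw,tilt=.057,-.615
q=toolR(yaw,tilt);bz=-q.apply([0,0,1]); g=c+bz*.020
s=get_state(); print(s['clock'],s['tcp_pos'],s['joint_pos'],s['finger_gap'])
print('tcp in board',Rb(yaw,tilt).inv().apply(s['tcp_pos']-c))
plan([(g,q,4)],0.1)
P=[]
for n in('top','side'):
    p,d=read_camera(n); x=p[100:260,200:360] if n=='top' else p[130:290,200:360]; P.append(cv2.resize(x,None,fx=2.5,fy=2.5,interpolation=cv2.INTER_CUBIC))
cv2.imwrite('pics/pre.png',np.hstack(P))
E
```

```text
2.575 [0.5145 0.0275 0.1659] [-0.1825 -0.1923 -0.8728  0.2917  0.1352  1.3793] 0.047658918638868585
tcp in board [-0.0023 -0.0009  0.1053]
0.1,0.3,0.6,21.3,-0.001,0,-0.001,0.1,0.2,0.6,21.3,-0.001,0,-0.001,0.1,0.2,0.6,21.3,-0.001,0,-0.001,0.1,0.2,0.6,21.3,-0.001,0,-0.001
```

View pics/pre.png

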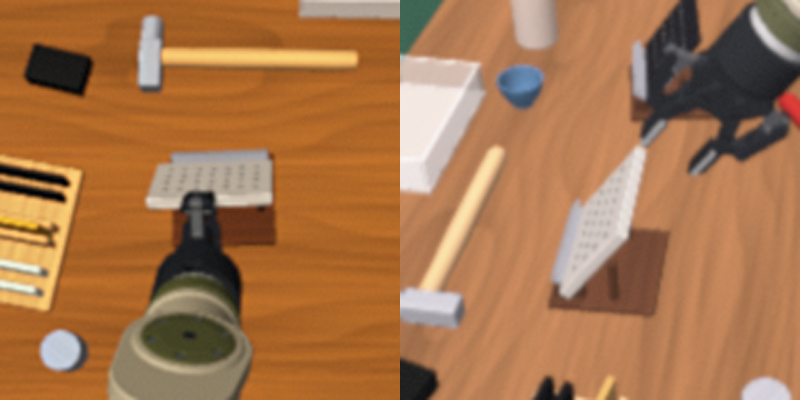

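The top crop shows the fingers just robotward of the board's upper edge, around (200,205), with the board centred near (210,190). In the side crop the fingers straddle the board's plane: the tips are at (648,140) and (695,170), and the edge middle is near (636,190). I'll check each camera's offset against the fingers.

```bash
cat >> h.py <<'E'
def tipcheck(n,zr=(-.03,.004)):
    p,d=read_camera(n); W=cloud(n,d)[d>0]; s=get_state()
    L=q2R(s['orientation']).inv().apply(W-s['tcp_pos'])
    for lo in np.arange(-.06,.01,.01):
        m=(abs(L[:,0])<.03)&(abs(L[:,1])<.06)&(L[:,2]>lo)&(L[:,2]<=lo+.01)
        for sgn in(-1,1):
            k=L[m&(L[:,1]*sgn>0)]
            if len(k)>3: print(n,'z%.2f'%lo,sgn,len(k),'x',k[:,0].min().round(4),k[:,0].max().round(4),'y',k[:,1].min().round(4),k[:,1].max().round(4))
E
python3 - <<'E'
from h import *
for n in('top','side'): tipcheck(n)
E
```

```text
top z-0.06 1 26 x -0.0154 0.0093 y 0.0248 0.0544
top z-0.05 1 4 x -0.0154 -0.0079 y 0.0237 0.0512
side z-0.06 -1 72 x -0.0105 0.0141 y -0.0526 -0.0189
side z-0.06 1 76 x -0.012 0.0143 y 0.0262 0.0581
side z-0.05 -1 33 x -0.0085 0.0135 y -0.0511 -0.0217
side z-0.05 1 26 x 0.0042 0.014 y 0.0273 0.0535
side z-0.04 -1 30 x -0.0123 0.0124 y -0.0337 -0.0201
side z-0.04 1 26 x -0.0031 0.0139 y 0.0274 0.0396
side z-0.03 -1 32 x -0.014 0.0132 y -0.0338 -0.0203
side z-0.03 1 28 x -0.0062 0.0123 y 0.0263 0.0398
side z-0.02 -1 26 x -0.0079 0.0128 y -0.0337 -0.0196
side z-0.02 1 27 x -0.0046 0.0127 y 0.0263 0.0397
side z-0.01 -1 10 x -0.0079 0.012 y -0.0263 -0.0205
side z-0.01 1 7 x 0.0033 0.0122 y 0.0272 0.0363
```

The side camera reads about 3 mm high along the board normal and 2 mm high in y. The top camera reads about 3 mm low in y. The average of the two is therefore good, so I'm going in to grasp.

arm_command(
  moves=[0.1,0.3,0.6,21.3,0,0,0,0.1,0.2,0.6,21.3,0,0,0,0.1,0.2,0.6,21.3,0,0,0,0.1,0.2,0.6,21.3,0,0,0,0.1,0,0,0,0,0,0],
)

```text
clock: 3.4
tcp_pos: [0.5653, 0.0322, 0.0966]
orientation: [0.206, 0.656, 0.692, 0.219]
wrist_force: [-0.0, -1.1, -0.2]
finger_gap: 0.0464
grip_force: 0.0
```

arm_command(
  moves=[-1,0,0,0,0,0,0,-1,0,0,0,0,0,0,-1,0,0,0,0,0,0,-1,0,0,0,0,0,0,-1,0,0,0,0,0,0],
  newtons=45,
)

```text
clock: 4.03
tcp_pos: [0.5654, 0.0313, 0.0985]
orientation: [0.207, 0.657, 0.691, 0.22]
wrist_force: [-6.6, 0.4, 7.1]
finger_gap: 0.0111
grip_force: 44.4
```

arm_command(
  moves=[-1,0,0,-8,0,0,0,-1,0,0,-20,0,0,0,-1,0,0,-32,0,0,0,-1,0,0,-30,0,0,0],
)

```text
clock: 4.53
tcp_pos: [0.5128, 0.0283, 0.172]
orientation: [0.207, 0.657, 0.691, 0.219]
wrist_force: [-0.3, -0.7, -1.9]
finger_gap: 0.0111
grip_force: 44.5
```

```bash
python3 - <<'E'
from h import *
np.set_printoptions(precision=4,suppress=True)
X=[]
for n in('top','side'):
    z=np.load(f'{n}0.npz'); W=cloud(n,z['d'])[z['d']>0]
    r=fit_rack(W,[.5374,.2768,0,-.176] if n=='top' else [.5405,.281,0,-.176]); print(n,*r); X.append(r[0])
x=np.mean(X,0); print(x)
q=toolR(x[3],0)
sl=x[:3]+R.from_euler('z',x[3]).apply([-.055,0,0]); print('white slot',sl)
s=get_state(); print(s['clock'],s['tcp_pos'],s['joint_pos'],s['finger_gap'],s['wrist_force'])
pre=np.array([sl[0],sl[1],.175])   # bottom 101-ish
mid=np.array([.47,.10,.24])
plan([(pre+[0,0,.01],q,1)],-1)
E
```

```text
top [ 0.5374  0.2768 -0.0013 -0.1752] 2067 0.0008576163389824726 0.0002075274375686123 0.13028920314271838 0.15138926388474017 0.17035237344067883 0.00014443242572202003
side [ 0.5405  0.2803  0.0013 -0.1743] 3607 0.0005578523951113874 -0.0006974345146166308 0.13178268005587623 0.15035815654791693 0.1708657748059988 -5.524331989751469e-05
[ 0.539   0.2786  0.     -0.1747]
white slot [0.4848 0.2881 0.    ]
4.525 [0.5128 0.0283 0.172 ] [-0.1808 -0.2043 -0.8642  0.3118  0.134   1.3808] 0.011099397223854675 [-0.2796 -0.7133 -1.9133]
-1,52.2,-1,-3.7,0.122,-0.014,0.044,-1,52,-3.7,-4.2,0.122,-0.014,0.044,-1,51.7,-6.5,-4.3,0.122,-0.014,0.044,-1,51.3,-9.3,-4.1,0.122,-0.014,0.044,-1,50.8,-12,-3.5,0.122,-0.014,0.044
```

arm_command(
  moves=[-1,52.2,-1,-3.7,0.122,-0.014,0.044,-1,52,-3.7,-4.2,0.122,-0.014,0.044,-1,51.7,-6.5,-4.3,0.122,-0.014,0.044,-1,51.3,-9.3,-4.1,0.122,-0.014,0.044,-1,50.8,-12,-3.5,0.122,-0.014,0.044,-1,0,0,0,0,0,0,-1,0,0,0,0,0,0,-1,0,0,0,0,0,0],
)

```text
clock: 5.52
tcp_pos: [0.4855, 0.2869, 0.1852]
orientation: [-0.0, 0.767, 0.642, 0.001]
wrist_force: [-0.1, -0.8, -2.1]
finger_gap: 0.0112
grip_force: 44.8
```

```bash
python3 - <<'E'
from h import *
np.set_printoptions(precision=4,suppress=True)
s=get_state(); print(s['clock'],s['tcp_pos'],s['joint_pos'],s['finger_gap'],s['wrist_force'],q2R(s['orientation']).apply(np.eye(3)))
P=[]
c0=s['tcp_pos']+[0,0,-.02]
for n in('top','side'):
    p,d=read_camera(n); np.savez(f'{n}1.npz',p=p,d=d); W=cloud(n,d)[d>0]
    x=p[100:260,100:260] if n=='top' else p[220:380,200:360]; P.append(cv2.resize(x,None,fx=2.5,fy=2.5,interpolation=cv2.INTER_CUBIC))
    L=q2R(s['orientation']).inv().apply(W-s['tcp_pos'])
    m=(abs(L[:,0])<.09)&(abs(L[:,1])<.03)&(L[:,2]>-.05)&(L[:,2]<.1); k=L[m]
    print(n,m.sum(),k.min(0),k.max(0)); np.save(f'{n}k.npy',k)
cv2.imwrite('pics/place1.png',np.hstack(P))
E
```

```text
5.525 [0.4855 0.2869 0.1852] [ 0.3909  0.3074 -0.0756  1.1862  0.0008  2.1385] 0.011164959623724957 [-0.1499 -0.8304 -2.084 ] [[ 0.1759  0.9844  0.0015]
 [ 0.9844 -0.1759  0.0009]
 [ 0.0012  0.0013 -1.    ]]
top 438 [-0.0683 -0.0276 -0.0497] [0.0203 0.0291 0.0801]
side 1424 [-0.0602 -0.0287 -0.0499] [0.0675 0.0289 0.0785]
```

View pics/place1.png

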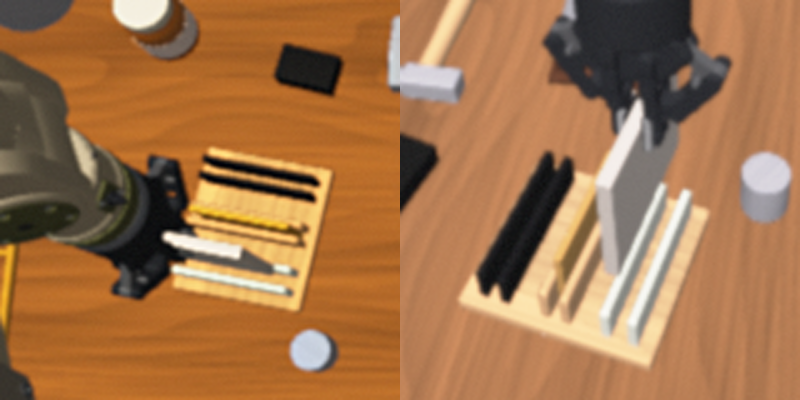

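The white board is held near vertical just above the white fins. It shows at about (225,245) in the top crop and (630,200) in the side crop. I'll fit it in rack coordinates using the same cameras.

```bash
cat >> h.py <<'E'
RK={'top':[.5374,.2768,-.0013,-.1747],'side':[.5405,.2803,.0013,-.1747]}
def held(tag,th,xs,zmin=.06):
    """board in rack coordinates seen by each camera; both faces tried"""
    for n in('top','side'):
        z=np.load(f'{n}{tag}.npz'); W=cloud(n,z['d'])[z['d']>0]; L=loc_rack(W,RK[n])
        s=get_state(); t=s['tcp_pos']; tl=loc_rack(t[None],np.mean(list(RK.values()),0))[0]
        for sgn in(-1,1):
            a=np.array([tl[0]+sgn*th/2,0,0])
            for it in range(6):
                r=L[:,0]-a[0]-a[1]*(L[:,1]-tl[1])-a[2]*(L[:,2]-tl[2])
                m=(abs(r)<(.006 if it<2 else .0018))&(abs(L[:,1]-tl[1])<.08)&(L[:,2]>tl[2]-.085)&(L[:,2]<tl[2]+.04)&(L[:,2]>zmin)
                m&=~((abs(L[:,1]-tl[1])<.018)&(L[:,2]>tl[2]-.006))
                if m.sum()<25: break
                k=L[m]; A=np.c_[np.ones(m.sum()),k[:,1]-tl[1],k[:,2]-tl[2]]
                a=np.linalg.lstsq(A,k[:,0],rcond=None)[0]
            if m.sum()<25: print(n,sgn,'few',m.sum()); continue
            zc=tl[2]-.055
            print(n,'face',sgn,'N',m.sum(),'x0 at tcp-21: %.4f'%(a[0]-a[2]*.021-sgn*th/2),'want %.4f'%xs,'dxdy %.4f dxdz %.4f'%(a[1],a[2]),
             'y',k[:,1].min().round(4),k[:,1].max().round(4),'z',k[:,2].min().round(4),k[:,2].max().round(4))
            # tilt of the end edges: lower edge z vs y
            b=[(yy,k[abs(k[:,1]-yy)<.008,2].min()) for yy in tl[1]+np.array([-.05,-.03,-.01,.01,.03,.05]) if (abs(k[:,1]-yy)<.008).sum()>5]
            print('  lower edge',[tuple(np.round(v,4)) for v in b])
    print('tcp in rack',tl, 'R err', (toolR(RK['top'][3],0).inv()*q2R(s['orientation'])).as_rotvec().round(4))
E
python3 - <<'E'
from h import *
np.set_printoptions(precision=4,suppress=True)
held('1',.012,-.055)
E
```

```text
top face -1 N 154 x0 at tcp-21: -0.0536 want -0.0550 dxdy -0.0092 dxdz 0.0099 y -0.0667 0.0213 z 0.1091 0.2183
  lower edge [(np.float64(-0.051), np.float64(0.1098)), (np.float64(-0.031), np.float64(0.1135)), (np.float64(-0.011), np.float64(0.1134)), (np.float64(0.009), np.float64(0.1091))]
top face 1 N 55 x0 at tcp-21: -0.0589 want -0.0550 dxdy 0.0008 dxdz 0.0110 y -0.0675 -0.02 z 0.1089 0.2186
  lower edge [(np.float64(-0.051), np.float64(0.2136)), (np.float64(-0.031), np.float64(0.2136))]
side face -1 N 766 x0 at tcp-21: -0.0534 want -0.0550 dxdy 0.0033 dxdz 0.0011 y -0.0632 0.0643 z 0.1055 0.218
  lower edge [(np.float64(-0.051), np.float64(0.1084)), (np.float64(-0.031), np.float64(0.1095)), (np.float64(-0.011), np.float64(0.1069)), (np.float64(0.009), np.float64(0.1092)), (np.float64(0.029), np.float64(0.1088)), (np.float64(0.049), np.float64(0.1071))]
side face 1 N 115 x0 at tcp-21: -0.0581 want -0.0550 dxdy -0.0062 dxdz -0.0023 y 0.0172 0.0645 z 0.1089 0.218
  lower edge [(np.float64(0.029), np.float64(0.2141)), (np.float64(0.049), np.float64(0.2157))]
tcp in rack [-0.0539 -0.001   0.1856] R err [-0.0014  0.0021  0.0024]
```

arm_command(
  moves=[-1,0.8,-1.4,13,0,0,-0.003,-1,0,0,13,0,0,0,-1,0,0,13,0,0,0,-1,0,0,13,0,0,0,-1,0,0,0,0,0,0,-1,0,0,0,0,0,0],
)

```text
clock: 6.38
tcp_pos: [0.4851, 0.2893, 0.1327]
orientation: [-0.0, 0.765, 0.643, 0.001]
wrist_force: [1.1, -0.2, -2.9]
finger_gap: 0.0113
grip_force: 44.7
```

```bash
cat > look.py <<'E'
from h import *
import sys
np.set_printoptions(precision=4,suppress=True)
t,th,xs=sys.argv[1],float(sys.argv[2]),float(sys.argv[3])
for n in('top','side'):
    p,d=read_camera(n); np.savez(f'{n}{t}.npz',p=p,d=d)
held(t,th,xs,float(sys.argv[4]))
E
python3 look.py 2 .012 -.055 .054
```

```text
top face -1 N 133 x0 at tcp-21: -0.0543 want -0.0550 dxdy -0.0113 dxdz 0.0123 y -0.0651 0.0234 z 0.0543 0.1657
  lower edge [(np.float64(-0.0486), np.float64(0.0599)), (np.float64(-0.0286), np.float64(0.057)), (np.float64(-0.0086), np.float64(0.0573)), (np.float64(0.0114), np.float64(0.0588))]
top face 1 N 45 x0 at tcp-21: -0.0573 want -0.0550 dxdy 0.0320 dxdz -0.0079 y -0.0642 -0.018 z 0.0579 0.1668
  lower edge [(np.float64(-0.0486), np.float64(0.1618)), (np.float64(-0.0286), np.float64(0.1612))]
side face -1 N 647 x0 at tcp-21: -0.0542 want -0.0550 dxdy -0.0006 dxdz 0.0016 y -0.0629 0.0667 z 0.055 0.1657
  lower edge [(np.float64(-0.0486), np.float64(0.0567)), (np.float64(-0.0286), np.float64(0.0565)), (np.float64(-0.0086), np.float64(0.0561)), (np.float64(0.0114), np.float64(0.0564)), (np.float64(0.0314), np.float64(0.0567)), (np.float64(0.0514), np.float64(0.0568))]
side face 1 N 102 x0 at tcp-21: -0.0581 want -0.0550 dxdy -0.0212 dxdz -0.0067 y 0.0199 0.0671 z 0.0569 0.1661
  lower edge [(np.float64(0.0314), np.float64(0.1622)), (np.float64(0.0514), np.float64(0.1626))]
tcp in rack [-0.0546  0.0014  0.1332] R err [-0.001  0.002 -0.002]
```

arm_command(
  moves=[-1,-1,-0.7,2,0,0,0.001,-1,0,0,4,0,0,0,-1,0,0,5,0,0,0,-1,0,0,5,0,0,0,-1,0,0,5,0,0,0,-1,0,0,5,0,0,0,-1,0,0,5,0,0,0,-1,0,0,5,0,0,0],
)

```text
clock: 7.48
tcp_pos: [0.4841, 0.2884, 0.0963]
orientation: [-0.0, 0.766, 0.643, 0.001]
wrist_force: [0.0, 0.4, -2.4]
finger_gap: 0.0114
grip_force: 44.7
```

arm_command(
  moves=[-1,0,0,2,0,0,0,-1,0,0,1.5,0,0,0,-1,0,0,0,0,0,0],
)

```text
clock: 7.85
tcp_pos: [0.4841, 0.2884, 0.0934]
orientation: [-0.0, 0.766, 0.643, 0.001]
wrist_force: [-0.3, 1.4, -1.4]
finger_gap: 0.0112
grip_force: 45.0
```

arm_command(
  moves=[-1,0,0,1,0,0,0,-1,0,0,1,0,0,0,-1,0,0,0,0,0,0],
)

```text
clock: 8.22
tcp_pos: [0.4843, 0.2886, 0.0932]
orientation: [-0.0, 0.766, 0.643, 0.001]
wrist_force: [-4.1, -1.2, 10.9]
finger_gap: 0.0116
grip_force: 46.8
```

arm_command(
  moves=[-1,0,0,0.8,0,0,0,-1,0,0,0,0,0,0],
)

```text
clock: 8.48
tcp_pos: [0.4844, 0.2886, 0.0932]
orientation: [-0.0, 0.766, 0.643, 0.002]
wrist_force: [-5.0, -1.6, 16.2]
finger_gap: 0.0114
grip_force: 47.6
```

```bash
python3 look.py 3 .012 -.055 .054; python3 -c "
import cv2,numpy as np
p=np.load('side3.npz')['p'][220:370,200:360];q=np.load('top3.npz')['p'][140:260,140:260]
cv2.imwrite('pics/seat1.png',np.hstack([cv2.resize(p,(427,400),interpolation=2),cv2.resize(q,(370,400),interpolation=2)]))"
```

```text
top face -1 N 75 x0 at tcp-21: -0.0558 want -0.0550 dxdy -0.0185 dxdz 0.0421 y -0.0657 -0.0028 z 0.0545 0.1276
  lower edge [(np.float64(-0.0496), np.float64(0.0546)), (np.float64(-0.0296), np.float64(0.0545)), (np.float64(-0.0096), np.float64(0.06))]
top face 1 N 36 x0 at tcp-21: -0.0583 want -0.0550 dxdy 0.0153 dxdz -0.0106 y -0.0652 -0.0195 z 0.0626 0.1266
  lower edge [(np.float64(-0.0496), np.float64(0.1232)), (np.float64(-0.0296), np.float64(0.1205))]
side face -1 N 320 x0 at tcp-21: -0.0551 want -0.0550 dxdy 0.0016 dxdz 0.0078 y -0.061 0.0655 z 0.054 0.1253
  lower edge [(np.float64(-0.0096), np.float64(0.054)), (np.float64(0.0104), np.float64(0.056)), (np.float64(0.0304), np.float64(0.0542)), (np.float64(0.0504), np.float64(0.0551))]
side face 1 N 81 x0 at tcp-21: -0.0579 want -0.0550 dxdy -0.0391 dxdz -0.0058 y 0.0187 0.0652 z 0.0566 0.1263
  lower edge [(np.float64(0.0304), np.float64(0.1222)), (np.float64(0.0504), np.float64(0.1228))]
tcp in rack [-0.0555  0.0004  0.0932] R err [-0.0021  0.0027 -0.0011]
```

View pics/seat1.png

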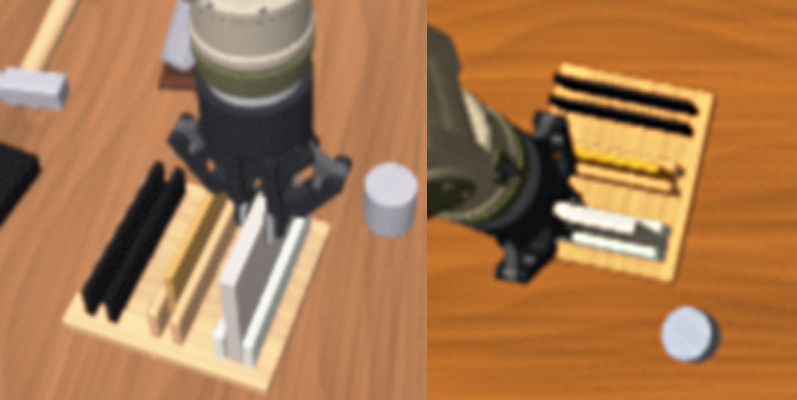

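The side view shows the board between the white fins, with its near end at (235,330), and contact with the slot floor is felt. I'll relieve the press and let go.

arm_command(
  moves=[-1,0,0,-1,0,0,0,-1,0,0,0,0,0,0],
)

```text
clock: 8.82
tcp_pos: [0.4843, 0.2886, 0.0932]
orientation: [-0.0, 0.766, 0.643, 0.001]
wrist_force: [-3.9, -0.3, 9.5]
finger_gap: 0.0115
grip_force: 46.5
```

arm_command(
  moves=[-0.6,0,0,0,0,0,0,-0.5,0,0,0,0,0,0,-0.2,0,0,0,0,0,0,0,0,0,0,0,0,0],
)

```text
clock: 9.32
tcp_pos: [0.484, 0.2883, 0.0911]
orientation: [-0.0, 0.766, 0.643, 0.0]
wrist_force: [-0.3, 0.4, 0.3]
finger_gap: 0.0424
grip_force: 0.0
```

arm_command(
  moves=[0,0,0,0,0,0,0,0,0,0,-15,0,0,0,0,0,0,-30,0,0,0,0,0,0,-40,0,0,0,0,0,0,-40,0,0,0],
)

```text
clock: 9.95
tcp_pos: [0.484, 0.2882, 0.2186]
orientation: [-0.0, 0.766, 0.643, 0.001]
wrist_force: [1.1, -0.1, -0.2]
finger_gap: 0.0422
grip_force: 0.0
```

```bash
python3 look.py 4 .012 -.055 .054 >/dev/null; cat > seat.py <<'E'
from h import *
import sys
t,th,xs=sys.argv[1],float(sys.argv[2]),float(sys.argv[3])
for n in('top','side'):
    z=np.load(f'{n}{t}.npz'); W=cloud(n,z['d'])[z['d']>0]; L=loc_rack(W,RK[n])
    m=(abs(L[:,0]-xs)<.012)&(abs(L[:,1])<.08)&(L[:,2]>.055)&(L[:,2]<.14); k=L[m]
    print(n,m.sum(),'x',k[:,0].min().round(4),k[:,0].max().round(4),'y',k[:,1].min().round(4),k[:,1].max().round(4),'ztop',np.percentile(k[:,2],[95,99,100]).round(4))
    e=k[k[:,2]>.118]
    for y in(-.05,-.025,0,.025,.05):
        g=e[abs(e[:,1]-y)<.013]; 
        if len(g)>3: print('   y',y,len(g),'ztop %.4f xmid %.4f'%(np.median(g[:,2]),(g[:,0].min()+g[:,0].max())/2))
    f=k[(k[:,2]<.115)]
    if len(f)>30:
        a=np.linalg.lstsq(np.c_[np.ones(len(f)),f[:,1],f[:,2]-.08],f[:,0],rcond=None)[0]; print('   face x,dxdy,dxdz',a.round(4))
E
python3 seat.py 4 .012 -.055
python3 - <<'E'
from h import *
c=np.array([.5676,-.3003,.0800]);yaw,tilt=.2185,-.614
q=toolR(yaw,tilt);bz=-q.apply([0,0,1])
pre=c+bz*(.020+.085)
s=get_state();print(s['clock'],s['tcp_pos'],s['joint_pos'],pre)
plan([(pre+[0,0,.0],q,1)],0.1)
E
```

```text
top 363 x -0.0615 -0.049 y -0.0656 0.0633 ztop [0.1263 0.1273 0.128 ]
   y -0.05 49 ztop 0.1234 xmid -0.0551
   y -0.025 48 ztop 0.1238 xmid -0.0555
   y 0 46 ztop 0.1243 xmid -0.0550
   y 0.025 49 ztop 0.1237 xmid -0.0552
   y 0.05 39 ztop 0.1233 xmid -0.0551
   face x,dxdy,dxdz [-0.0602 -0.0393  0.0023]
side 973 x -0.0621 -0.0488 y -0.0646 0.0657 ztop [0.1253 0.1258 0.1266]
   y -0.05 67 ztop 0.1238 xmid -0.0554
   y -0.025 72 ztop 0.1239 xmid -0.0554
   y 0 77 ztop 0.1238 xmid -0.0554
   y 0.025 84 ztop 0.1236 xmid -0.0553
   y 0.05 89 ztop 0.1238 xmid -0.0552
   face x,dxdy,dxdz [-0.0604  0.03    0.001 ]
10.05 [0.48661303 0.28929695 0.2225917 ] [ 3.93955092e-01  2.89316842e-01 -8.19328093e-03  1.26274003e+00
  1.17588370e-03  2.13850060e+00] [ 0.50854349 -0.3134132   0.16582175]
0.1,-49.2,10.4,4.5,-0.05,0.01,-0.032,0.1,-49.5,8.7,4.5,-0.05,0.01,-0.032,0.1,-49.8,6.9,4.4,-0.05,0.01,-0.032,0.1,-50.1,5.1,4.2,-0.05,0.01,-0.032,0.1,-50.2,3.3,3.9,-0.05,0.01,-0.032,0.1,-50.3,1.5,3.6,-0.05,0.01,-0.032,0.1,-50.4,-0.3,3.1,-0.05,0.01,-0.032,0.1,-50.4,-2,2.6,-0.05,0.01,-0.032

0.1,-50.3,-3.7,1.9,-0.05,0.01,-0.032,0.1,-50.2,-5.4,1.2,-0.05,0.01,-0.032,0.1,-50,-7.1,0.4,-0.05,0.01,-0.032,0.1,-49.7,-8.6,-0.4,-0.05,0.01,-0.032
```

White is seated: top edge at 0.124, centred in x and y. Now the dark board.

arm_command(
  moves=[0.1,-49.2,10.4,4.5,-0.05,0.01,-0.032,0.1,-49.5,8.7,4.5,-0.05,0.01,-0.032,0.1,-49.8,6.9,4.4,-0.05,0.01,-0.032,0.1,-50.1,5.1,4.2,-0.05,0.01,-0.032,0.1,-50.2,3.3,3.9,-0.05,0.01,-0.032,0.1,-50.3,1.5,3.6,-0.05,0.01,-0.032,0.1,-50.4,-0.3,3.1,-0.05,0.01,-0.032,0.1,-50.4,-2,2.6,-0.05,0.01,-0.032],
)

```text
clock: 11.05
tcp_pos: [0.4987, -0.1152, 0.1802]
orientation: [0.127, 0.662, 0.722, 0.159]
wrist_force: [1.6, 0.3, -0.1]
finger_gap: 0.0473
grip_force: 0.0
```

arm_command(
  moves=[0.1,-50.3,-3.7,1.9,-0.05,0.01,-0.032,0.1,-50.2,-5.4,1.2,-0.05,0.01,-0.032,0.1,-50,-7.1,0.4,-0.05,0.01,-0.032,0.1,-49.7,-8.6,-0.4,-0.05,0.01,-0.032,0.1,0,0,0,0,0,0,0.1,0,0,0,0,0,0],
)

```text
clock: 11.8
tcp_pos: [0.5063, -0.3142, 0.1605]
orientation: [0.186, 0.596, 0.745, 0.234]
wrist_force: [0.7, 0.0, -0.4]
finger_gap: 0.047
grip_force: 0.0
```

```bash
python3 - <<'E'
from h import *
np.set_printoptions(precision=4,suppress=True)
c=np.array([.5676,-.3003,.0800]);yaw,tilt=.2185,-.614
q=toolR(yaw,tilt);bz=-q.apply([0,0,1]); g=c+bz*.020
s=get_state(); print(s['clock'],s['tcp_pos'],s['joint_pos'],s['finger_gap'])
print('tcp in board',Rb(yaw,tilt).inv().apply(s['tcp_pos']-c))
plan([(g,q,4)],0.1)
for n in('top','side'):
    tipcheck(n); d=read_camera(n)[1]; W=cloud(n,d)[d>0]
    print('dark',*fit_board(W,[.568,-.30,.08],.008,.2185,-.614))
E
```

```text
11.8 [ 0.5063 -0.3142  0.1605] [-0.969   0.1682 -0.4757  0.6762  0.5598  0.4534] 0.04704618915110239
tcp in board [-0.005  -0.0003  0.102 ]
0.1,0,1.4,20.5,-0.002,-0.001,0,0.1,0,1.4,20.5,-0.002,-0.001,0,0.1,0,1.3,20.5,-0.002,-0.001,0,0.1,0,1.3,20.5,-0.002,-0.001,0

top z-0.06 -1 15 x -0.0001 0.0103 y -0.0555 -0.0238
top z-0.06 1 50 x -0.0143 0.0104 y 0.0207 0.0546
top z-0.05 -1 21 x -0.0042 0.01 y -0.0378 -0.024
top z-0.05 1 9 x 0.0038 0.0106 y 0.0285 0.0414
top z-0.04 -1 14 x -0.0057 0.0087 y -0.029 -0.0239
top z-0.04 1 9 x 0.0033 0.0086 y 0.0207 0.0336
top z-0.03 -1 19 x -0.0104 0.0081 y -0.039 -0.0242
top z-0.03 1 13 x 0.0008 0.0087 y 0.0212 0.0355
top z-0.02 -1 18 x -0.0118 0.0078 y -0.0387 -0.0245
top z-0.02 1 14 x -0.0023 0.0085 y 0.0229 0.0349
top z-0.01 -1 14 x -0.0123 0.0083 y -0.0306 -0.0244
top z-0.01 1 6 x -0.0048 0.0082 y 0.0221 0.0331
dark [ 0.5658 -0.3026  0.08  ] 0.21616540497522652 -0.6166874046002602 671 0.0005644956633785963 0.1309210930209496
side z-0.06 -1 43 x -0.0104 0.0153 y -0.0527 -0.018
side z-0.06 1 52 x -0.013 0.015 y 0.0262 0.0592
side z-0.05 -1 27 x -0.0131 0.0123 y -0.0449 -0.02
side z-0.05 1 19 x -0.0013 0.0149 y 0.0269 0.0451
side z-0.04 -1 19 x -0.0074 0.0109 y -0.0345 -0.0196
side z-0.04 1 22 x -0.0073 0.0127 y 0.0271 0.0399
side z-0.03 -1 23 x -0.0094 0.0122 y -0.0352 -0.0195
side z-0.03 1 20 x -0.0048 0.0137 y 0.0274 0.0401
side z-0.02 -1 20 x -0.0102 0.0146 y -0.0342 -0.0203
side z-0.02 1 21 x -0.0076 0.0145 y 0.0244 0.0411
side z-0.01 -1 8 x -0.0095 0.0126 y -0.0251 -0.0199
side z-0.01 1 7 x 0.0003 0.0094 y 0.0275 0.0369
dark [ 0.5696 -0.2998  0.0807] 0.21754688268751754 -0.6154890778424381 417 0.0005630385935220697 0.13610083535240455
```

arm_command(
  moves=[0.1,-0.2,1.2,20.5,-0.002,-0.001,0,0.1,-0.2,1.2,20.5,-0.002,-0.001,0,0.1,-0.2,1.2,20.5,-0.002,-0.001,0,0.1,0,1,20.5,-0.002,-0.001,0,0.1,0,0,0,0,0,0],
)

```text
clock: 12.62
tcp_pos: [0.5565, -0.3017, 0.0954]
orientation: [0.189, 0.595, 0.745, 0.237]
wrist_force: [-0.7, 0.0, -0.3]
finger_gap: 0.0468
grip_force: 0.0
```

arm_command(
  moves=[-1,0,0,0,0,0,0,-1,0,0,0,0,0,0,-1,0,0,0,0,0,0,-1,0,0,0,0,0,0,-1,0,0,0,0,0,0],
)

```text
clock: 13.25
tcp_pos: [0.5563, -0.3046, 0.0972]
orientation: [0.191, 0.596, 0.744, 0.236]
wrist_force: [-5.6, -0.2, 7.0]
finger_gap: 0.0076
grip_force: 45.9
```

arm_command(
  moves=[-1,0,0,-8,0,0,0,-1,0,0,-20,0,0,0,-1,0,0,-32,0,0,0,-1,0,0,-30,0,0,0],
)

```text
clock: 13.75
tcp_pos: [0.5047, -0.3151, 0.1702]
orientation: [0.19, 0.596, 0.744, 0.236]
wrist_force: [-0.3, -0.3, -2.5]
finger_gap: 0.0072
grip_force: 44.6
```

```bash
python3 - <<'E'
from h import *
np.set_printoptions(precision=4,suppress=True)
x=np.mean(list(RK.values()),0); q=toolR(x[3],0)
sl=x[:3]+R.from_euler('z',x[3]).apply([.055,0,0]); print('dark slot',sl)
s=get_state(); print(s['clock'],s['tcp_pos'],s['joint_pos'],s['finger_gap'])
plan([((s['tcp_pos'][0]+.02,s['tcp_pos'][1]+.12,.215),toolR(.1,-.3),1),((sl[0],sl[1],.215),q,1),((sl[0],sl[1],.185),q,1)],-1)
E
```

```text
dark slot [0.5931 0.269  0.    ]
13.75 [ 0.5047 -0.3151  0.1702] [-0.9755  0.1545 -0.4701  0.691   0.5667  0.4493] 0.0071580452855430346
-1,37.6,21.1,-3.4,0.105,-0.017,0.036,-1,38.2,19.2,-6.2,0.105,-0.017,0.036,-1,38.7,17,-8.8,0.105,-0.017,0.036,-1,50.5,12.1,3.8,0.033,-0.005,0.03,-1,50.9,10.7,3.1,0.033,-0.005,0.03,-1,51.2,9.3,2.6,0.033,-0.005,0.03,-1,51.5,7.8,2.1,0.033,-0.005,0.03,-1,51.7,6.3,1.6,0.033,-0.005,0.03

-1,51.9,4.8,1.2,0.033,-0.005,0.03,-1,52,3.2,0.8,0.033,-0.005,0.03,-1,52.1,1.7,0.5,0.033,-0.005,0.03,-1,52.1,0.1,0.2,0.033,-0.005,0.03,-1,0,0,30,0,0,0
```

arm_command(
  moves=[-1,37.6,21.1,-3.4,0.105,-0.017,0.036,-1,38.2,19.2,-6.2,0.105,-0.017,0.036,-1,38.7,17,-8.8,0.105,-0.017,0.036,-1,50.5,12.1,3.8,0.033,-0.005,0.03,-1,50.9,10.7,3.1,0.033,-0.005,0.03,-1,51.2,9.3,2.6,0.033,-0.005,0.03,-1,51.5,7.8,2.1,0.033,-0.005,0.03,-1,51.7,6.3,1.6,0.033,-0.005,0.03],
)

```text
clock: 14.75
tcp_pos: [0.5628, 0.0642, 0.2142]
orientation: [0.046, 0.724, 0.687, 0.049]
wrist_force: [1.0, -1.6, -1.9]
finger_gap: 0.0071
grip_force: 44.7
```

arm_command(
  moves=[-1,51.9,4.8,1.2,0.033,-0.005,0.03,-1,52,3.2,0.8,0.033,-0.005,0.03,-1,52.1,1.7,0.5,0.033,-0.005,0.03,-1,52.1,0.1,0.2,0.033,-0.005,0.03,-1,0,0,15,0,0,0,-1,0,0,15,0,0,0,-1,0,0,0,0,0,0,-1,0,0,0,0,0,0],
)

```text
clock: 15.75
tcp_pos: [0.5931, 0.2675, 0.184]
orientation: [0.002, 0.766, 0.643, -0.0]
wrist_force: [-0.6, 0.5, -1.3]
finger_gap: 0.0073
grip_force: 44.8
```

```bash
python3 look.py 5 .008 .055 .06;  python3 -c "
import cv2,numpy as np
p=np.load('side5.npz')['p'][200:370,180:350];q=np.load('top5.npz')['p'][140:260,140:260]
cv2.imwrite('pics/place2.png',np.hstack([cv2.resize(p,(400,400),interpolation=2),cv2.resize(q,(400,400),interpolation=2)]))"
```

```text
top face -1 N 275 x0 at tcp-21: 0.0558 want 0.0550 dxdy -0.0041 dxdz 0.0012 y -0.0656 0.0336 z 0.106 0.2179
  lower edge [(np.float64(-0.0509), np.float64(0.107)), (np.float64(-0.0309), np.float64(0.1061)), (np.float64(-0.0109), np.float64(0.106)), (np.float64(0.0091), np.float64(0.1068)), (np.float64(0.0291), np.float64(0.1072))]
top face 1 N 275 x0 at tcp-21: 0.0478 want 0.0550 dxdy -0.0041 dxdz 0.0012 y -0.0656 0.0336 z 0.106 0.2179
  lower edge [(np.float64(-0.0509), np.float64(0.107)), (np.float64(-0.0309), np.float64(0.1061)), (np.float64(-0.0109), np.float64(0.106)), (np.float64(0.0091), np.float64(0.1068)), (np.float64(0.0291), np.float64(0.1072))]
side face -1 N 1174 x0 at tcp-21: 0.0561 want 0.0550 dxdy -0.0018 dxdz -0.0015 y -0.0652 0.0651 z 0.1044 0.2171
  lower edge [(np.float64(-0.0509), np.float64(0.108)), (np.float64(-0.0309), np.float64(0.1072)), (np.float64(-0.0109), np.float64(0.1081)), (np.float64(0.0091), np.float64(0.108)), (np.float64(0.0291), np.float64(0.1044)), (np.float64(0.0491), np.float64(0.1077))]
side face 1 N 1174 x0 at tcp-21: 0.0481 want 0.0550 dxdy -0.0018 dxdz -0.0015 y -0.0652 0.0651 z 0.1044 0.2171
  lower edge [(np.float64(-0.0509), np.float64(0.108)), (np.float64(-0.0309), np.float64(0.1072)), (np.float64(-0.0109), np.float64(0.1081)), (np.float64(0.0091), np.float64(0.108)), (np.float64(0.0291), np.float64(0.1044)), (np.float64(0.0491), np.float64(0.1077))]
tcp in rack [ 0.0556 -0.0009  0.1846] R err [-0.0045 -0.0031 -0.002 ]
```

View pics/place2.png

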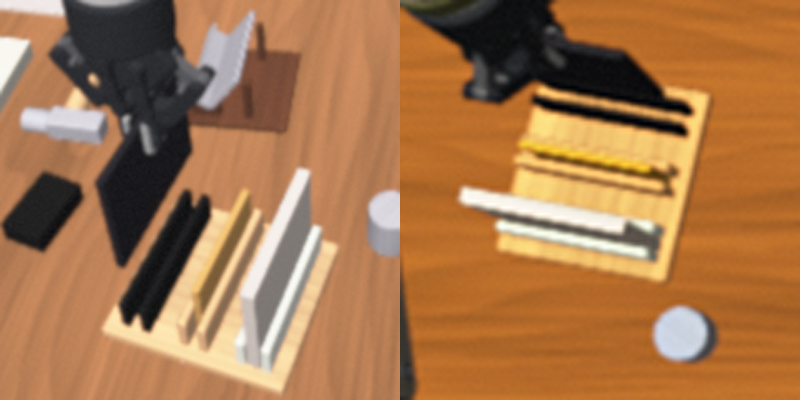

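The dark board hangs over the black fins, side crop (145,190). The white board stands in its slot.

arm_command(
  moves=[-1,0,-1,12,0,0,0.002,-1,0,0,12,0,0,0,-1,0,0,12,0,0,0,-1,0,0,12,0,0,0,-1,0,0,0,0,0,0,-1,0,0,0,0,0,0],
)

```text
clock: 16.6
tcp_pos: [0.5924, 0.2688, 0.1356]
orientation: [0.002, 0.766, 0.643, -0.0]
wrist_force: [1.2, -0.3, -2.0]
finger_gap: 0.0073
grip_force: 44.7
```

```bash
python3 look.py 6 .008 .055 .054 | grep -v 'face 1'
```

```text
top face -1 N 228 x0 at tcp-21: 0.0549 want 0.0550 dxdy -0.0031 dxdz 0.0001 y -0.0654 0.0343 z 0.0563 0.1704
  lower edge [(np.float64(-0.0502), np.float64(0.0602)), (np.float64(-0.0302), np.float64(0.0575)), (np.float64(-0.0102), np.float64(0.0563)), (np.float64(0.0098), np.float64(0.0576)), (np.float64(0.0298), np.float64(0.0617))]
  lower edge [(np.float64(-0.0502), np.float64(0.0602)), (np.float64(-0.0302), np.float64(0.0575)), (np.float64(-0.0102), np.float64(0.0563)), (np.float64(0.0098), np.float64(0.0576)), (np.float64(0.0298), np.float64(0.0617))]
side face -1 N 1012 x0 at tcp-21: 0.0551 want 0.0550 dxdy -0.0013 dxdz -0.0014 y -0.064 0.0662 z 0.0565 0.1691
  lower edge [(np.float64(-0.0502), np.float64(0.0601)), (np.float64(-0.0302), np.float64(0.0581)), (np.float64(-0.0102), np.float64(0.0565)), (np.float64(0.0098), np.float64(0.0586)), (np.float64(0.0298), np.float64(0.0588)), (np.float64(0.0498), np.float64(0.0596))]
  lower edge [(np.float64(-0.0502), np.float64(0.0601)), (np.float64(-0.0302), np.float64(0.0581)), (np.float64(-0.0102), np.float64(0.0565)), (np.float64(0.0098), np.float64(0.0586)), (np.float64(0.0298), np.float64(0.0588)), (np.float64(0.0498), np.float64(0.0596))]
tcp in rack [ 0.0547 -0.0002  0.1361] R err [-0.0042 -0.0033 -0.0012]
```

arm_command(
  moves=[-1,-0.5,0,4,0,0,0.001,-1,0,0,5,0,0,0,-1,0,0,5,0,0,0,-1,0,0,5,0,0,0,-1,0,0,5,0,0,0,-1,0,0,5,0,0,0,-1,0,0,5,0,0,0,-1,0,0,5,0,0,0],
)

```text
clock: 17.7
tcp_pos: [0.5923, 0.2681, 0.0962]
orientation: [0.002, 0.766, 0.643, -0.0]
wrist_force: [0.4, 0.9, -1.7]
finger_gap: 0.0074
grip_force: 44.8
```

arm_command(
  moves=[-1,0,0,1,0,0,0,-1,0,0,1,0,0,0,-1,0,0,0,0,0,0],
)

```text
clock: 18.08
tcp_pos: [0.5924, 0.2681, 0.0946]
orientation: [0.002, 0.766, 0.643, -0.0]
wrist_force: [-0.6, -0.2, -1.2]
finger_gap: 0.0069
grip_force: 44.8
```

arm_command(
  moves=[-1,0,0,0.8,0,0,0,-1,0,0,0.8,0,0,0,-1,0,0,0,0,0,0],
)

```text
clock: 18.45
tcp_pos: [0.5924, 0.2681, 0.093]
orientation: [0.002, 0.766, 0.643, -0.0]
wrist_force: [-0.7, 0.6, -1.3]
finger_gap: 0.0075
grip_force: 45.0
```

arm_command(
  moves=[-1,0,0,0.6,0,0,0,-1,0,0,0,0,0,0],
)

```text
clock: 18.7
tcp_pos: [0.5925, 0.268, 0.0929]
orientation: [0.003, 0.766, 0.643, -0.0]
wrist_force: [-1.2, -1.3, 3.3]
finger_gap: 0.0074
grip_force: 45.6
```

Floor contact is felt, so I'm letting go.

arm_command(
  moves=[-0.7,0,0,0,0,0,0,-0.5,0,0,0,0,0,0,-0.2,0,0,0,0,0,0,0,0,0,0,0,0,0,0,0,0,0,0,0,0],
)

```text
clock: 19.32
tcp_pos: [0.5923, 0.2681, 0.0922]
orientation: [0.002, 0.766, 0.643, -0.0]
wrist_force: [-0.3, -0.2, 1.5]
finger_gap: 0.0426
grip_force: 0.0
```

arm_command(
  moves=[0,0,0,-10,0,0,0,0,0,0,-25,0,0,0,0,0,0,-40,0,0,0,0,0,0,-40,0,0,0,0,0,0,-25,0,0,0,0,0,0,0,0,0,0,0,0,0,0,0,0,0],
)

```text
clock: 20.2
tcp_pos: [0.5917, 0.2685, 0.2317]
orientation: [0.002, 0.766, 0.643, -0.001]
wrist_force: [-0.7, -0.3, -0.3]
finger_gap: 0.0428
grip_force: 0.0
```

```bash
python3 look.py 7 .008 .055 .054 >/dev/null; python3 seat.py 7 .008 .055; python3 seat.py 7 .012 -.055; python3 -c "
import cv2,numpy as np
p=np.load('side7.npz')['p'][200:370,180:350];q=np.load('top7.npz')['p'][80:260,140:320]
cv2.imwrite('pics/end.png',np.hstack([cv2.resize(p,(400,400),interpolation=2),cv2.resize(q,(400,400),interpolation=2)]))"
```

```text
top 361 x 0.0502 0.0594 y -0.0656 0.0629 ztop [0.1254 0.127  0.1296]
   y -0.05 31 ztop 0.1238 xmid 0.0547
   y -0.025 34 ztop 0.1232 xmid 0.0550
   y 0 34 ztop 0.1233 xmid 0.0547
   y 0.025 29 ztop 0.1238 xmid 0.0545
   face x,dxdy,dxdz [ 0.0514 -0.0135 -0.0027]
side 1051 x 0.0499 0.0598 y -0.0647 0.0654 ztop [0.1248 0.1259 0.1266]
   y -0.05 48 ztop 0.1237 xmid 0.0550
   y -0.025 51 ztop 0.1235 xmid 0.0548
   y 0 56 ztop 0.1234 xmid 0.0547
   y 0.025 59 ztop 0.1237 xmid 0.0547
   y 0.05 66 ztop 0.1235 xmid 0.0546
   face x,dxdy,dxdz [0.0515 0.0085 0.0008]
top 374 x -0.0615 -0.0488 y -0.0659 0.0654 ztop [0.1261 0.1273 0.1282]
   y -0.05 47 ztop 0.1241 xmid -0.0551
   y -0.025 46 ztop 0.1235 xmid -0.0553
   y 0 48 ztop 0.1241 xmid -0.0551
   y 0.025 49 ztop 0.1235 xmid -0.0550
   y 0.05 47 ztop 0.1234 xmid -0.0552
   face x,dxdy,dxdz [-0.0601 -0.0365 -0.0088]
side 974 x -0.0618 -0.049 y -0.0653 0.066 ztop [0.1251 0.1262 0.127 ]
   y -0.05 68 ztop 0.1238 xmid -0.0556
   y -0.025 73 ztop 0.1239 xmid -0.0552
   y 0 79 ztop 0.1237 xmid -0.0552
   y 0.025 86 ztop 0.1238 xmid -0.0554
   y 0.05 90 ztop 0.1238 xmid -0.0554
   face x,dxdy,dxdz [-0.0604  0.0299  0.0005]
```

View pics/end.png

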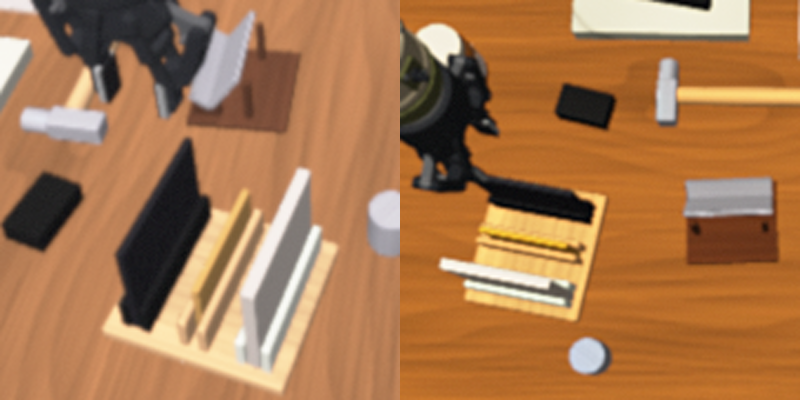

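Both boards stand upright in their slots, dark at (160,230) and white at (280,270) in the side crop. Their top edges are at 0.124 m, they are centred, and the gripper is well clear.

```bash
python3 -c "from workcell import *; print(hand_in())"
```

```text
the job is handed in; nothing more can be done
None
```

I put the white board in the white-fin slot and the dark board in the black-fin slot; both stand upright, fully down and centred. The gripper touches nothing, and the job was handed in at about 20 s on the robot's clock.

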